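# Shift the roller mixer's gate lever to the green speed

### The job

Take the roller mixer's black-knobbed gear lever out of park and push it through the H-gate, fully home into the slot marked by the green plate, without shifting into any other speed slot on the way. Only push the knob with the fingertips or the outside of the fingers: do not grip it, force it or pull its cap up. Leave the things standing round the mixer where they are.

Things in the scene. Friction and masses are not known exactly. Their poses are not given: they have to be found in the camera images.
- gearbox: roller mixer fixed on the worktop: white gearbox 170 (x) x 180 (y) x 90 mm high with an aluminium gate plate on top (upper face z = 95 mm); on its +x side a bed with two black rollers, 60 mm high, reaches to x = 168 mm. Origin at the centre of the gearbox's underside, below the gate's centre; x points to the rollers (roughly away from the robot), y left, z up.
- gate_centre (a point): centre of the H-gate on the plate's face, gearbox axes. A neutral channel runs along y, 12 mm wide (stem 8 mm). From each end of it a speed slot leads to +x and one to -x (four in all). From its middle one park slot (white dot) leads to -x only: the lever pushed out of park towards +x stops at the channel's far wall.
- knob_centre (a point): centre of the black upright knob (27 mm diameter, 42 tall) on an 8 mm stem that tips every way about a pivot at z = 30 mm on the gearbox's axis. Gearbox frame, mm, t = gate_throw, a = gate_across: x = 115 sin t, y = 115 cos t sin a, z = 30 + 115 cos t cos a. Neutral: z = 145, 50 above the plate. Home in a speed slot: x = +-38, y = +-36, z = 133.
- knob: the knob itself, as a body; its origin is at the lever's pivot, its z along the stem. Use point knob_centre for where it is. Pushing takes a few newtons; pressing or squeezing it with more than 35 N counts as forcing or gripping.
- gate_throw (a joint): lever's tip along the slots, rad: 0 in the neutral channel, +0.334 at the end of the +x slots, -0.334 at the end of the -x slots and of park. The lever starts in park at -0.33 to -0.27. Stops are hard; friction takes about 2 N at the knob and the lever stays where it is left.
- gate_across (a joint): lever's tip along the neutral channel, rad: 0 in the middle (park), +0.334 at the +y (left) end, in line with the two left slots, -0.334 at the -y (right) end. Hard stops at both ends; same friction; stays where it is left.
- gate_cap (a joint): how far the sprung knob cap is pulled up along the stem, m: 0 seated, up to 0.02; a spring of 4 N plus 0.4 N per mm holds it down.
- tag_green: green plastic plate, 20 x 24 x 3 mm, fixed on the gate plate beside the outer end of one of the four speed slots; origin at the centre of its underside, axes as the gearbox's. In the gearbox frame it lies at x = +-52 mm, y = +-34 mm, z = 95 mm: the signs of its x and y are those of the slot it marks (which colour marks which slot changes).
- tag_yellow: yellow plastic plate, 20 x 24 x 3 mm, fixed on the gate plate beside the outer end of one of the four speed slots; origin at the centre of its underside, axes as the gearbox's. In the gearbox frame it lies at x = +-52 mm, y = +-34 mm, z = 95 mm: the signs of its x and y are those of the slot it marks (which colour marks which slot changes).
- tag_blue: blue plastic plate, 20 x 24 x 3 mm, fixed on the gate plate beside the outer end of one of the four speed slots; origin at the centre of its underside, axes as the gearbox's. In the gearbox frame it lies at x = +-52 mm, y = +-34 mm, z = 95 mm: the signs of its x and y are those of the slot it marks (which colour marks which slot changes).
- tag_red: red plastic plate, 20 x 24 x 3 mm, fixed on the gate plate beside the outer end of one of the four speed slots; origin at the centre of its underside, axes as the gearbox's. In the gearbox frame it lies at x = +-52 mm, y = +-34 mm, z = 95 mm: the signs of its x and y are those of the slot it marks (which colour marks which slot changes).
- dropper_a: amber dropper bottle, 33 mm wide, 102 mm tall, standing loose on the left of the mixer; origin at the centre of its foot. Leave alone.
- vial_s67: small vial with black cap, 17 mm wide, 47 mm tall, standing loose on the right of the mixer; origin at the centre of its foot. Leave alone.
- weight_0: pale brass weight, 23 mm wide, 41 mm tall, standing loose on the right of the mixer; origin at the centre of its foot. Leave alone.
- marker_1: blue and white marker pen, 132 x 14 x 16 mm, lying loose in front of the mixer; origin at the centre of its underside. Leave alone.
- timer: white timer, 60 x 62 x 20 mm, lying loose on the left of the mixer; origin at the centre of its underside. Leave alone.

How it is judged:
On the way, in this order (a step that is already met when the one before it is completed fails the run):
1. the lever is out of park, in the middle of the neutral channel (value of joint gate_throw between -0.1 and 0.1 rad and value of joint gate_across between -0.15 and 0.15 rad).
2. the lever is at the end of the neutral channel on the green plate's side ((value of joint gate_across above 0.26 rad or value of joint gate_across below -0.26 rad) and value of joint gate_throw between -0.12 and 0.12 rad and horizontal distance between knob_centre and tag_green below 0.075 m).
3. the lever is home in the green slot (horizontal distance between knob_centre and tag_green below 0.035 m and (value of joint gate_throw above 0.27 rad or value of joint gate_throw below -0.27 rad) and (value of joint gate_across above 0.27 rad or value of joint gate_across below -0.27 rad)), for 0.1 s.
At the end, for the whole second after the job is handed in: The lever rests in the slot at the green plate: knob centre within 35 mm (horizontally) of the plate's centre, tipped more than 0.27 rad (of 0.334) both along and across; cap seated within 3 mm; the bystanders within 25 mm of where they stood (all of step 3 and velocity of joint gate_throw between -0.05 and 0.05 rad/s and velocity of joint gate_across between -0.05 and 0.05 rad/s and value of joint gate_cap below 0.003 m and distance of each of dropper_a, vial_s67, weight_0, marker_1, timer from where it was at the start of the episode below 0.025 m); the robot touches nothing.
It fails at once if the lever is shifted into a speed slot of another colour ((horizontal distance between knob_centre and tag_yellow below 0.035 m or horizontal distance between knob_centre and tag_blue below 0.035 m or horizontal distance between knob_centre and tag_red below 0.035 m) and (value of joint gate_throw above 0.2 rad or value of joint gate_throw below -0.2 rad) and (value of joint gate_across above 0.2 rad or value of joint gate_across below -0.2 rad)).
It fails at once if the knob's cap is pulled up more than 6 mm (value of joint gate_cap above 0.006 m).
It fails at once if the knob is gripped or forced (more than 35 N between fingers and knob) (contact force between the fingers and knob above 35 N).
It fails at once if a bystander is pushed away by more than 25 mm or lifted (distance of any of dropper_a, vial_s67, weight_0, marker_1, timer from where it was at the start of the episode above 0.025 m).
It also fails if it takes over 45 s, if anything falls off the work surface, if the arm or the gripper's body presses on something with over 40 N, if the wrist force passes 120 N, or if a joint passes its speed limit or range.

### The arm

A 7-joint arm with a two-finger parallel gripper is mounted at the origin on a cart in front of the work surface, level with it; the furniture and walls round the work are solid. World frame = base frame: x ahead of the robot, y to its left, z up, the work surface at z = 0. Lengths are in m, angles in rad, forces in N, time in s.
With the tool pointing down it reaches from about 0.425 to 0.925 m from the base axis. Payload 6.8 kg.
Tool frame: the origin (TCP) lies at the very end of the fingers, on their centre line; the grasp point (between the pads) lies 19 mm behind it; z points along the fingers, y is the line along which they close (so a half turn about z gives the same grasp; the last joint's range is limited). The gripper opens to 85 mm and grips with 20 to 120 N. Pads are 22 mm wide; open, the fingers measure 114 mm over their backs; the gripper's body (76 mm by 85 mm) begins 54 mm behind the grasp point. The pads swing forward as they close: fully open they stand 13 mm farther back than shut.
Start: joints at [1.176, 0.477, 0.022, 1.555, -0.011, 1.109, -0.083], TCP at [0.191, -0.647, 0.231] pointing down, gripper open.
Joint ranges: [-2.96, 2.96], [-0.34, 2.1], [-1.41, 1.46], [0.24, 2.44], [-1.37, 4.51], [0.17, 1.92], [-2.96, 2.96]. Speed limits (rad/s): [2.39, 2.39, 3.14, 3.14, 3.14, 3.14, 3.14].

### API

Orientations are given as a unit quaternion [w, x, y, z].
In Python, from station import bot gives the robot as it stands. The module is installed in compiled form; this text tells all that it offers.
- The arm moves only by the shell command python3 -m jog 'ROWS' [OPENING] [FORCE]. ROWS is JSON, a list of rows, each a list of 4 numbers: the shift along the tool's x, y, z in cm, then the turn about the tool's z in rad. In form: [[x, y, z, spin], ...]. A call has 1 to 20 rows; each row is the pose to reach, as a shift and turn from the pose commanded when the call began, along the tool's axes at that moment; what a row does not reach only later rows make up. A row lasts 1/12 s, in which the tool goes at most 41.7 mm and 7.16 degrees, less where a joint would pass 70% of its speed; a pose out of reach is approached as far as the arm can. A call with a gripper value outside its range is refused whole. OPENING is the closure, from -1 (fully open) to 1 (shut), set as the call begins (- or left out, the last holds). The fingers move at their own pace and stop on an object; FORCE is the grip in N (left out, the last holds). Time passes only in rows, so rows that repeat a pose let the fingers close. It gives the time, the measured TCP pose, the force, the opening and the grip force at its end, in the units of the state.
- bot.get_obs(): the state, without advancing time (a new reading comes with each control period).
- bot.read_camera(name): name is "scene" or "top"; returns a dict with "pixels" (400x640x3 uint8, red, green, blue), "depth" (400x640 float32, m along the optical axis (not along the pixel's ray), 0 where there is no reading), "fovy" (degrees; the focal length in pixels is half the picture's height over the tangent of half this angle, whatever the lens; pixels are square), "cx", "cy" (the principal point, pixels), "pose" (4x4, takes a point from camera to world coordinates). Camera axes: x right, y down, z forward; pixel columns grow to the right and rows downward; lengths in m; the calibration is good to about 2 mm. A picture is of the moment at which its call begins.
- bot.hand_in(): hands the job in; it is judged then, once.
The state is a dict: "t": time; "q": joint angles; "joint_vel": joint speeds; "joint_torque": joint torques, N m; "eef_pos": TCP position; "tool_rot": TCP orientation; "contact_force": force on the tool from outside, world axes, zero at the start; "torque": the same for the moment, N m; "gripper_width": opening from 0.0 (shut) to 1.0 (fully open); "grasp_force": force on a finger pad.
Only numpy, scipy, OpenCV 4.12 (cv2) and the standard library are available. Lean on these libraries where they do the work, as an engineer would, in place of code of your own. Each camera call takes 0.05 s, during which the arm holds its last target. There are 200 camera calls.

## Working session

There is one attempt and no reset: what is moved stays moved. The work goes in short steps, Python scripts to look and compute and a shell command to move; the robot and the scene stay as the last step left them, time stands still between calls to the robot, and variables do not carry over. Pictures are saved under pics/ and viewed, at most 10 in all, crops included, and the job is handed in when it is done.

```bash
mkdir -p pics; python3 - <<'E'
from station import bot
import cv2,numpy as np
for n in("scene","top"):
    c=bot.read_camera(n); np.savez("pics/"+n,**c)
    cv2.imwrite(f"pics/{n}0.png",c["pixels"][:,:,::-1])
    print(n,c["fovy"],c["cx"],c["cy"],c["pose"].round(3).tolist())
o=bot.get_obs();print(o["eef_pos"],o["tool_rot"],o["t"],o["gripper_width"])
E
```

```text
scene 46.382655896198145 317.4885803891044 198.17110245461038 [[-0.699, -0.484, 0.527, -0.031], [-0.715, 0.471, -0.517, 0.518], [0.002, -0.738, -0.675, 0.749], [0.0, 0.0, 0.0, 1.0]]
top 45.671950595098124 321.210062000097 194.18788569704162 [[-0.001, -0.988, 0.155, 0.362], [-1.0, 0.003, 0.013, 0.037], [-0.014, -0.155, -0.988, 1.041], [0.0, 0.0, 0.0, 1.0]]
[ 0.19079916 -0.64693159  0.23041145] [-8.02164141e-04  9.89729296e-01  1.42951898e-01 -1.80489521e-04] 0.1 1.001892424695967
```

View pics/top0.png

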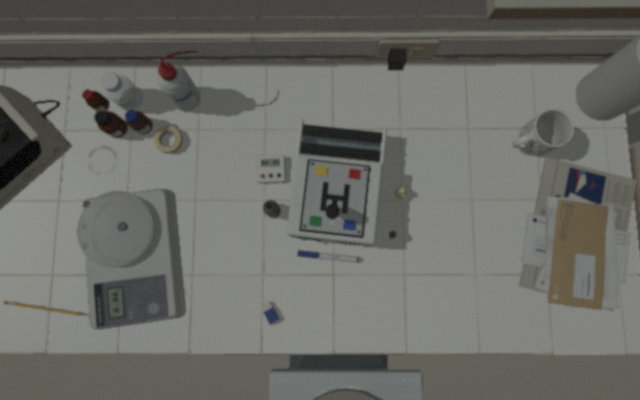

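View pics/scene0.png

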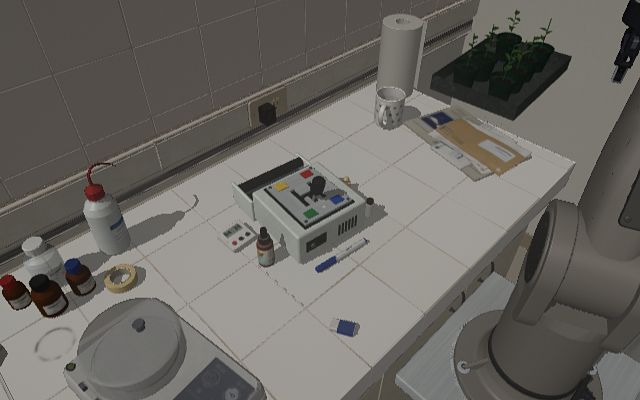

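The top view shows green at (316,221), which is the near-left slot (-x, +y). Yellow is at (321,170), red at (355,174), blue at (349,225), and the knob is near (333,211) in park. Next I fit the gearbox pose from the four plates.

```bash
cat > h.py <<'E'
import numpy as np,cv2
from scipy.spatial.transform import Rotation as R
def load(n): return dict(np.load(f"pics/{n}.npz"))
def ray(c,u,v,z):
    f=200/np.tan(np.radians(float(c["fovy"]))/2); P=c["pose"]
    d=P[:3,:3]@np.array([(u-c["cx"])/f,(v-c["cy"])/f,1]); return P[:3,3]+d*(z-P[2,3])/d[2]
def proj(c,p):
    f=200/np.tan(np.radians(float(c["fovy"]))/2); P=c["pose"]
    q=P[:3,:3].T@(np.array(p)-P[:3,3]); return q[:2]/q[2]*f+[c["cx"],c["cy"]]
E
python3 - <<'E'
from h import *
G={"g":(-52,34),"y":(52,34),"r":(52,-34),"b":(-52,-34)}
for n,S in(("top",{"g":(316,221),"y":(321,170),"r":(355,174),"b":(349,225)}),("scene",{"g":(310,213),"y":(281,187),"r":(306,174),"b":(337,200)})):
    c=load(n);im=c["pixels"].astype(int);A=[];B=[]
    hsv=cv2.cvtColor(c["pixels"],cv2.COLOR_RGB2HSV).astype(int)
    for k,(u,v) in S.items():
        w=hsv[v-8:v+9,u-8:u+9]; ctr=np.median(hsv[v-1:v+2,u-1:u+2,0]); 
        m=(abs((w[...,0]-ctr+90)%180-90)<12)&(w[...,1]>90)
        yy,xx=np.nonzero(m); p=ray(c,u-8+xx.mean(),v-8+yy.mean(),.098)
        A.append(np.array(G[k])/1000);B.append(p[:2]);print(n,k,m.sum(),p.round(4))
    A=np.array(A);B=np.array(B);a=A@[1,1j];b=B@[1,1j];th=np.angle((a.conj()*(b-b.mean())).sum())
    print("centre",B.mean(0).round(4),"yaw",th,"res mm",(abs(b-b.mean()-a*np.exp(1j*th))*1000).round(1))
im=load("scene")["pixels"][150:270,200:400,::-1];cv2.imwrite("pics/crop1.png",cv2.resize(im,(800,480),interpolation=2))
im=load("top")["pixels"][110:270,245:415,::-1];cv2.imwrite("pics/crop2.png",cv2.resize(im,(612,576),interpolation=2))
E
```

```text
top g 72 [0.4573 0.0621 0.098 ]
top y 97 [0.5602 0.0499 0.098 ]
top r 94 [ 0.5528 -0.0171  0.098 ]
top b 95 [ 0.4494 -0.0056  0.098 ]
centre [0.5049 0.0223] yaw -0.11407460656297976 res mm [0.2 0.3 0.3 0.1]
scene g 80 [0.4551 0.0614 0.098 ]
scene y 76 [0.5585 0.0488 0.098 ]
scene r 66 [ 0.5514 -0.0188  0.098 ]
scene b 76 [ 0.4472 -0.0065  0.098 ]
centre [0.503  0.0212] yaw -0.11649740487848959 res mm [0.4 0.2 0.7 0.2]
```

View pics/crop2.png

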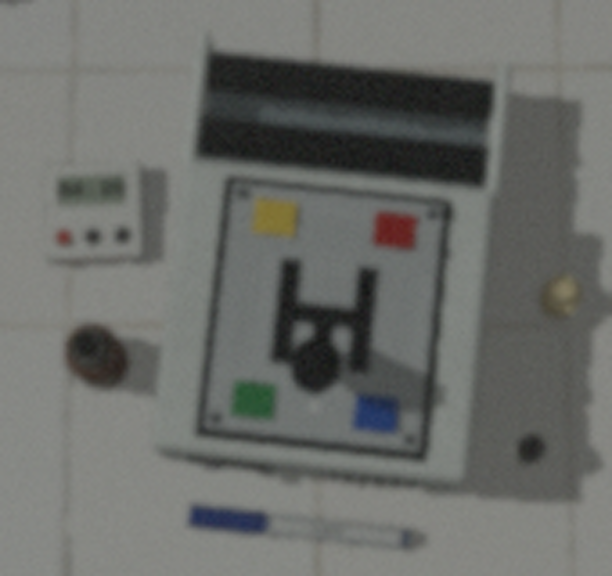

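Green marks the near-left slot. The two camera fits agree on centre ≈(0.504, 0.022) and yaw −0.115. Now I work out the approach.

```bash
cat >> h.py <<'E'
C=np.array([.504,.0218]);th=-.115;X=np.array([np.cos(th),np.sin(th)]);Y=np.array([-X[1],X[0]])
def w2g(p): d=np.array(p[:2])-C; return np.array([d@X,d@Y,p[2]])*1000
def g2w(x,y,z): return np.r_[C+(x*X+y*Y)/1000,z/1000]
def st(goals=()):
    from station import bot
    o=bot.get_obs();q=o["tool_rot"];r=R.from_quat([q[1],q[2],q[3],q[0]]).as_matrix()
    print("t",o["t"],"gear",w2g(o["eef_pos"]).round(1),"F",np.round(o["contact_force"],1),"w",o["gripper_width"],"spin needed",round(np.arctan2(r[1,0],r[0,0])-th,3))
    for g in goals: print(g,"cm:",(r.T@(g2w(*g)-o["eef_pos"])*100).round(2))
E
python3 - <<'E'
from h import *
c=load("top"); print(w2g(ray(c,332.8,211.4,.155)))
print(w2g([.48,-.33,.23]))
st([tuple(w2g([.48,-.33,.23])*[1,1,1000]),(-72,-2,215)])
E
```

```text
[-35.47046943   1.15323757 155.        ]
[  16.52641015 -352.23020564  230.        ]
t 0.1 gear [-234.4 -700.3  230.4] F [-1.  -0.1 -0.1] w 1.001892424695967 spin needed 0.402
(np.float64(16.52641015334973), np.float64(-352.2302056431891), np.float64(230000.0)) cm: [    33.77    -59.88 -22976.9 ]
(-72, -2, 215) cm: [ 42.26 -57.91   1.63]
```

```bash
python3 -m jog '[[3.5,-2,0,0],[7,-4,0,0.05],[10.5,-6,0,0.1],[14,-8.5,0,0.15],[17.5,-10.5,0,0.2],[21,-12.5,0,0.25],[24.5,-15,0,0.3],[28,-17,0,0.35],[31.5,-19,0,0.4],[35,-21,0,0.402],[36.5,-24,0,0.402],[37,-27.5,0,0.402],[37.5,-31,0,0.402],[38,-34.5,0,0.402],[38.5,-38,0,0.402],[39,-41.5,0,0.402],[39.5,-45,0,0.402],[40,-48.5,0,0.402],[40.5,-50,0,0.402],[40.5,-50,0,0.402]]' 1 20; python3 -c "
from h import *
st([(-74,0,215),(-74,0,130)])"
```

```text
t: 1.77
eef_pos: [0.4376, -0.0491, 0.2313]
tool_rot: [-0.0, 0.999, -0.054, -0.0]
contact_force: [0.6, -0.0, -0.3]
gripper_width: 0.002
grasp_force: 0.0
t 1.7667 gear [-57.8 -78.1 231.3] F [ 0.6 -0.  -0.3] w 0.0018724467685811753 spin needed 0.007
(-74, 0, 215) cm: [-1.57 -7.82  1.64]
(-74, 0, 130) cm: [-1.57 -7.81 10.14]
```

```bash
python3 -m jog '[[-0.8,-3,0,0],[-1.6,-6,0,0.007],[-1.6,-7.8,0,0.007],[-1.6,-7.8,2,0.007],[-1.6,-7.8,4,0.007],[-1.6,-7.8,6,0.007],[-1.6,-7.8,8,0.007],[-1.6,-7.8,9.5,0.007],[-1.6,-7.8,10.1,0.007],[-1.6,-7.8,10.1,0.007]]'; python3 - <<'E'
from h import *
from station import bot
st()
c=bot.read_camera("scene");cv2.imwrite("pics/s2.png",cv2.resize(c["pixels"][100:260,210:420,::-1],(788,600),interpolation=2))
E
```

```text
t: 2.6
eef_pos: [0.4301, 0.0252, 0.129]
tool_rot: [0.0, 0.998, -0.061, -0.002]
contact_force: [-0.6, -0.3, -0.4]
gripper_width: 0.002
grasp_force: 0.0
t 2.6 gear [-73.8  -5.1 129. ] F [-0.6 -0.3 -0.4] w 0.0020181377000289824 spin needed -0.008
```

View pics/s2.png

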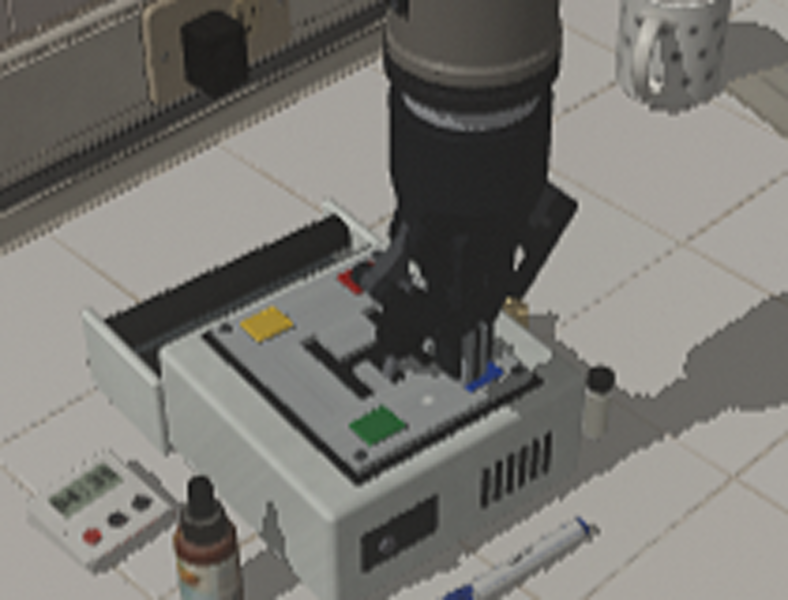

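```bash
python3 -m jog '[[0.5,0,0,0],[1,0,0,0],[1.5,0,0,0],[2,0,0,0],[2.5,0,0,0],[3,0,0,0],[3.5,0,0,0],[4,0,0,0],[4.3,0,0,0],[4.3,0,0,0]]'; python3 - <<'E'
from h import *
from station import bot
st()
c=bot.read_camera("scene");cv2.imwrite("pics/s3.png",cv2.resize(c["pixels"][150:240,260:380,::-1],(800,600),interpolation=2))
E
```

```text
t: 3.48
eef_pos: [0.4746, 0.0207, 0.1303]
tool_rot: [-0.0, 0.998, -0.061, 0.0]
contact_force: [-1.2, -0.3, 0.1]
gripper_width: 0.001
grasp_force: 0.4
t 3.4833 gear [-29.1  -4.5 130.3] F [-1.2 -0.3  0.1] w 0.0013463109449696632 spin needed -0.008
```

View pics/s3.png

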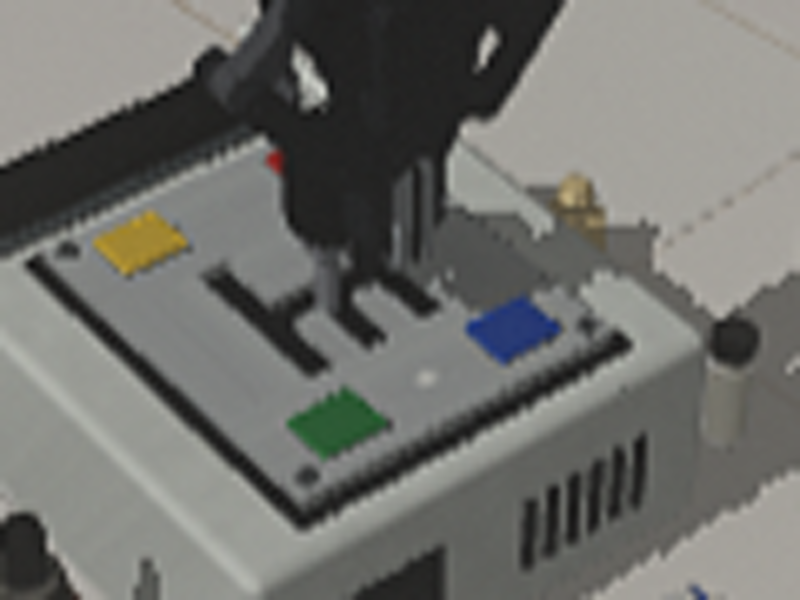

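The stem at (330,280) is nearly into the neutral channel, so I push a little further until it meets the far wall.

```bash
python3 -m jog '[[0.15,0,0,0],[0.3,0,0,0],[0.3,0,0,0]]';python3 -m jog '[[0.1,0,0,0],[0.2,0,0,0],[0.2,0,0,0]]'; python3 -c "
from h import *
st()"
```

```text
t: 3.78
eef_pos: [0.4768, 0.0204, 0.1303]
tool_rot: [0.0, 0.998, -0.061, -0.0]
contact_force: [-1.6, -0.2, 0.9]
gripper_width: 0.002
grasp_force: 0.7
t: 4.03
eef_pos: [0.4788, 0.0202, 0.1303]
tool_rot: [0.0, 0.998, -0.061, -0.0]
contact_force: [-1.7, 0.3, 1.3]
gripper_width: 0.001
grasp_force: 0.8
t 4.0333 gear [-24.9  -4.5 130.3] F [-1.7  0.3  1.3] w 0.0010458190573344765 spin needed -0.007
```

```bash
python3 -m jog '[[0.1,0,0,0],[0.2,0,0,0],[0.2,0,0,0]]';python3 -m jog '[[0.1,0,0,0],[0.15,0,0,0],[0.15,0,0,0]]'; python3 -c "
from h import *
st()"
```

```text
t: 4.28
eef_pos: [0.4809, 0.02, 0.1303]
tool_rot: [-0.0, 0.998, -0.061, 0.0]
contact_force: [-1.3, 0.3, 1.6]
gripper_width: -0.001
grasp_force: 0.9
t: 4.53
eef_pos: [0.4823, 0.0198, 0.1303]
tool_rot: [-0.0, 0.998, -0.061, 0.0]
contact_force: [-1.4, 1.1, 1.0]
gripper_width: 0.0
grasp_force: 0.8
t 4.5333 gear [-21.3  -4.5 130.3] F [-1.4  1.1  1. ] w 0.00017233520360916137 spin needed -0.007
```

```bash
python3 -m jog '[[0.1,0,0,0],[0.1,0,0,0]]'; python3 - <<'E'
from h import *
from station import bot
st()
c=bot.read_camera("scene");cv2.imwrite("pics/s4.png",cv2.resize(c["pixels"][150:240,260:380,::-1],(800,600),interpolation=2))
E
```

```text
t: 4.7
eef_pos: [0.4833, 0.0196, 0.1303]
tool_rot: [-0.0, 0.998, -0.061, 0.0]
contact_force: [-1.5, -0.1, 1.8]
gripper_width: 0.004
grasp_force: 0.9
t 4.7 gear [-20.3  -4.6 130.3] F [-1.5 -0.1  1.8] w 0.0036327664843491415 spin needed -0.007
```

View pics/s4.png

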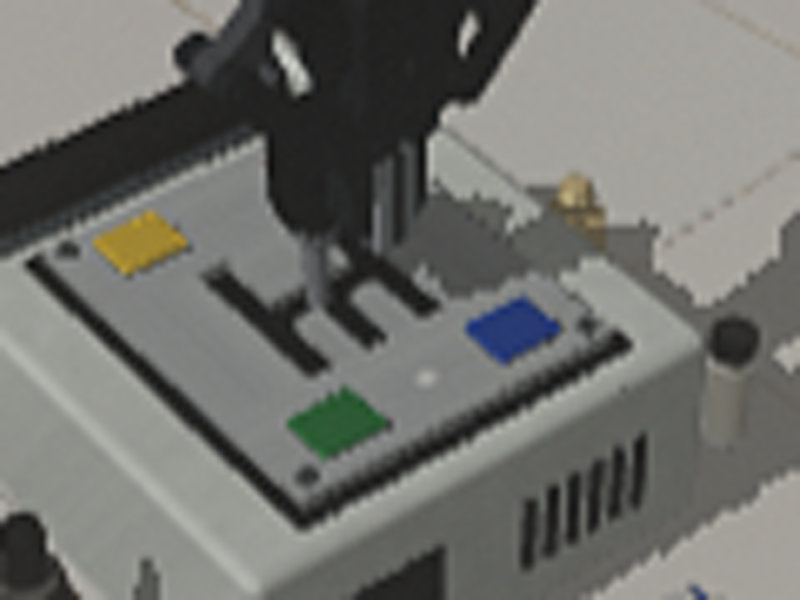

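```bash
python3 -m jog '[[0.1,0,0,0],[0.2,0,0,0],[0.2,0,0,0]]'; python3 -m jog '[[0.1,0,0,0],[0.1,0,0,0]]';python3 -c "
from h import *
st()"
```

```text
t: 5.0
eef_pos: [0.4843, 0.0195, 0.1302]
tool_rot: [0.0, 0.998, -0.061, -0.001]
contact_force: [-5.0, 1.1, 2.9]
gripper_width: -0.002
grasp_force: 2.5
t: 5.17
eef_pos: [0.4847, 0.0195, 0.1301]
tool_rot: [0.0, 0.998, -0.061, -0.002]
contact_force: [-6.4, 1.5, 6.0]
gripper_width: -0.0
grasp_force: 3.5
t 5.1667 gear [-18.9  -4.5 130.1] F [-6.4  1.5  6. ] w -3.044425087772623e-05 spin needed -0.007
```

The wall is reached: force rises at finger x ≈ −19. I back off, lift, go round to the −y side and descend.

```bash
python3 -m jog '[[-1,0,0,0],[-2,0,0,0],[-2,0,-2,0],[-2,0,-4,0],[-2,0,-6,0],[-2,0,-7,0],[-1,2.5,-7,0],[0.5,4.5,-7,0],[2,4.6,-7,0],[2,4.6,-7,0],[2,4.6,-4,0],[2,4.6,-2,0],[2,4.6,0,0],[2,4.6,0,0]]'; python3 -c "
from h import *
st([(2,-45,130)])"
```

```text
t: 6.33
eef_pos: [0.4969, -0.0282, 0.1267]
tool_rot: [0.0, 0.998, -0.061, -0.003]
contact_force: [-1.2, 0.3, -0.3]
gripper_width: 0.005
grasp_force: 0.0
t 6.3333 gear [ -1.3 -50.5 126.7] F [-1.2  0.3 -0.3] w 0.004846157051802549 spin needed -0.006
(2, -45, 130) cm: [ 0.33 -0.55 -0.33]
```

```bash
python3 -m jog '[[0.3,-0.5,0,0],[0.3,-1,0,0],[0.3,-1.5,0,0],[0.3,-2,0,0],[0.3,-2.5,0,0],[0.3,-3,0,0],[0.3,-3.5,0,0],[0.3,-4,0,0],[0.3,-4.5,0,0],[0.3,-4.5,0,0]]'; python3 - <<'E'
from h import *
from station import bot
st()
c=bot.read_camera("scene");cv2.imwrite("pics/s5.png",cv2.resize(c["pixels"][150:240,260:380,::-1],(800,600),interpolation=2))
E
```

```text
t: 7.17
eef_pos: [0.5091, 0.0168, 0.1304]
tool_rot: [-0.0, 0.998, -0.06, 0.0]
contact_force: [-0.9, -0.5, 0.9]
gripper_width: -0.004
grasp_force: 0.3
t 7.1667 gear [  5.6  -4.4 130.4] F [-0.9 -0.5  0.9] w -0.004336716852016218 spin needed -0.006
```

View pics/s5.png

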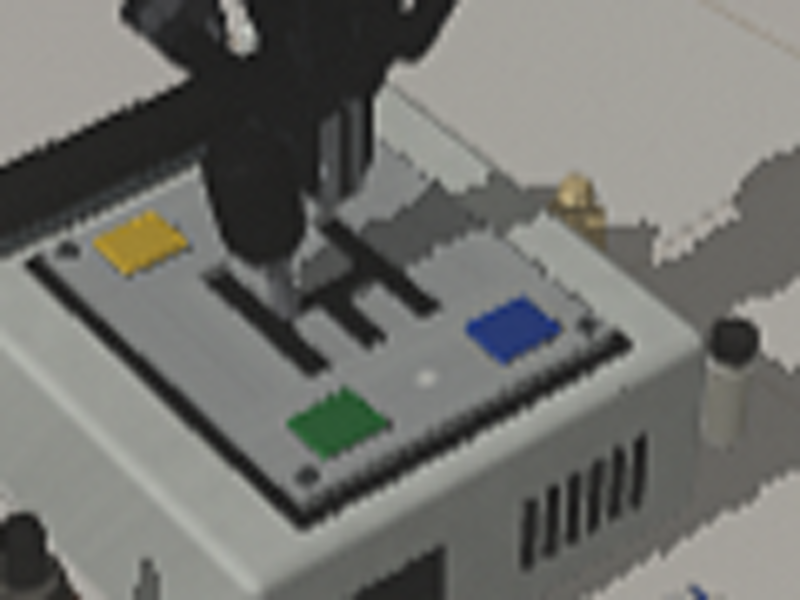

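The stem at (288,300) is about 2/3 of the way along the channel. I continue +y until the stop.

```bash
python3 -m jog '[[0,-0.2,0,0],[0,-0.4,0,0],[0,-0.6,0,0],[0,-0.6,0,0]]'; python3 -m jog '[[0,-0.1,0,0],[0,-0.2,0,0],[0,-0.2,0,0]]'; python3 -c "
from h import *
st()"
```

```text
t: 7.55
eef_pos: [0.5093, 0.0216, 0.1301]
tool_rot: [0.0, 0.998, -0.061, -0.0]
contact_force: [0.1, -1.9, 0.4]
gripper_width: 0.001
grasp_force: 0.6
t: 7.8
eef_pos: [0.5097, 0.0235, 0.1302]
tool_rot: [-0.0, 0.998, -0.061, -0.0]
contact_force: [-0.6, -1.0, -1.3]
gripper_width: 0.003
grasp_force: 0.6
t 7.8 gear [  5.5   2.4 130.2] F [-0.6 -1.  -1.3] w 0.0032379384168916454 spin needed -0.007
```

```bash
python3 -m jog '[[0,-0.15,0,0],[0,-0.3,0,0],[0,-0.3,0,0]]'; python3 -m jog '[[0,-0.1,0,0],[0,-0.2,0,0],[0,-0.2,0,0]]'; python3 - <<'E'
from h import *
from station import bot
st()
c=bot.read_camera("scene");cv2.imwrite("pics/s6.png",cv2.resize(c["pixels"][150:240,260:380,::-1],(800,600),interpolation=2))
E
```

```text
t: 8.05
eef_pos: [0.5103, 0.0268, 0.1304]
tool_rot: [-0.0, 0.998, -0.061, 0.0]
contact_force: [-1.1, -1.9, -0.4]
gripper_width: -0.001
grasp_force: 0.5
t: 8.3
eef_pos: [0.5105, 0.0286, 0.1304]
tool_rot: [-0.0, 0.998, -0.061, 0.0]
contact_force: [0.5, -2.0, -0.6]
gripper_width: -0.002
grasp_force: 0.5
t 8.3 gear [  5.7   7.5 130.4] F [ 0.5 -2.  -0.6] w -0.0020718105302469304 spin needed -0.007
```

View pics/s6.png

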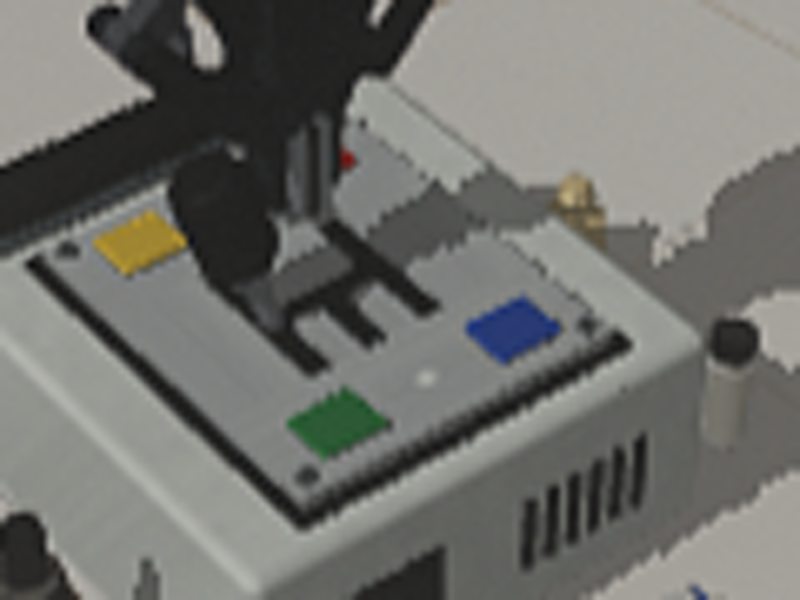

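The knob now leans to the left end of the channel, with the stem at (265,305). I push to the hard stop.

```bash
python3 -m jog '[[0,-0.1,0,0],[0,-0.2,0,0],[0,-0.2,0,0]]'; python3 -m jog '[[0,-0.1,0,0],[0,-0.2,0,0],[0,-0.2,0,0]]'; python3 -c "
from h import *
st()"
```

```text
t: 8.6
eef_pos: [0.5107, 0.0306, 0.1303]
tool_rot: [-0.0, 0.998, -0.061, 0.0]
contact_force: [-0.3, -1.1, -0.3]
gripper_width: -0.001
grasp_force: 0.5
t: 8.85
eef_pos: [0.511, 0.0326, 0.1303]
tool_rot: [-0.0, 0.998, -0.061, 0.0]
contact_force: [-0.8, -0.9, -0.0]
gripper_width: 0.004
grasp_force: 0.5
t 8.85 gear [  5.7  11.5 130.3] F [-0.8 -0.9 -0. ] w 0.0042771540712339086 spin needed -0.007
```

```bash
python3 -m jog '[[0,-0.1,0,0],[0,-0.2,0,0],[0,-0.2,0,0]]'; python3 -m jog '[[0,-0.1,0,0],[0,-0.2,0,0],[0,-0.2,0,0]]'; python3 -c "
from h import *
st()"
```

```text
t: 9.1
eef_pos: [0.511, 0.0337, 0.1302]
tool_rot: [0.0, 0.998, -0.061, -0.0]
contact_force: [0.1, -3.7, -0.8]
gripper_width: -0.001
grasp_force: 1.6
t: 9.35
eef_pos: [0.511, 0.0348, 0.13]
tool_rot: [0.001, 0.998, -0.062, -0.001]
contact_force: [0.1, -6.8, -2.4]
gripper_width: 0.001
grasp_force: 2.8
t 9.35 gear [  5.5  13.7 130. ] F [ 0.1 -6.8 -2.4] w 0.0006954935259198818 spin needed -0.008
```

The across stop is reached. Now I go round to the +x side of the knob.

```bash
python3 -m jog '[[0,1.2,0,0],[0,2.4,0,0],[0,2.4,-2.5,0],[0,2.4,-5,0],[0,2.4,-7,0],[2,1,-7,0],[4,-1,-7,0],[4.2,-2.4,-7,0],[4.2,-2.4,-7,0],[4.2,-2.4,-4,0],[4.2,-2.4,-2,0],[4.2,-2.4,0.3,0],[4.2,-2.4,0.3,0]]'; python3 -c "
from h import *
st([(42,37,126)])"
```

```text
t: 10.43
eef_pos: [0.5527, 0.0533, 0.1234]
tool_rot: [0.001, 0.998, -0.061, -0.004]
contact_force: [-0.6, 0.9, 0.2]
gripper_width: 0.001
grasp_force: 0.0
t 10.4333 gear [ 44.8  36.9 123.4] F [-0.6  0.9  0.2] w 0.0007692552785024531 spin needed -0.008
(42, 37, 126) cm: [-0.28 -0.   -0.26]
```

```bash
python3 -m jog '[[-0.5,0,0,0],[-1,0,0,0],[-1.5,0,0,0],[-2,0,0,0],[-2.5,0,0,0],[-3,0,0,0],[-3.5,0,0,0],[-4,0,0,0],[-4.5,0,0,0],[-4.8,0,0,0],[-4.8,0,0,0]]'; python3 -m jog '[[-0.1,0,0,0],[-0.2,0,0,0],[-0.2,0,0,0]]'; python3 -c "
from h import *
st()"
```

```text
t: 11.35
eef_pos: [0.5074, 0.0608, 0.1271]
tool_rot: [0.0, 0.998, -0.061, -0.0]
contact_force: [0.1, -0.1, 0.7]
gripper_width: -0.003
grasp_force: 0.5
t: 11.6
eef_pos: [0.5063, 0.061, 0.1271]
tool_rot: [0.0, 0.998, -0.061, -0.0]
contact_force: [1.8, 0.1, 0.7]
gripper_width: 0.0
grasp_force: 0.7
t 11.6 gear [ -2.2  39.2 127.1] F [1.8 0.1 0.7] w 0.00019320789593388975 spin needed -0.007
```

```bash
python3 -m jog '[[-0.2,0,0,0],[-0.4,0,0,0],[-0.6,0,0,0],[-0.6,0,0,0]]'; python3 -m jog '[[-0.1,0,0,0],[-0.2,0,0,0],[-0.2,0,0,0]]'; python3 -m jog '[[-0.1,0,0,0],[-0.2,0,0,0],[-0.2,0,0,0]]'; python3 -c "
from h import *
st()"
```

```text
t: 11.93
eef_pos: [0.4998, 0.0618, 0.1271]
tool_rot: [0.0, 0.998, -0.061, -0.0]
contact_force: [0.4, -0.1, -1.1]
gripper_width: -0.0
grasp_force: 0.5
t: 12.18
eef_pos: [0.4983, 0.0621, 0.1273]
tool_rot: [0.0, 0.998, -0.061, -0.0]
contact_force: [1.3, -0.6, -0.6]
gripper_width: -0.0
grasp_force: 0.6
t: 12.43
eef_pos: [0.4966, 0.0623, 0.1274]
tool_rot: [-0.0, 0.998, -0.061, 0.0]
contact_force: [1.5, -0.6, 0.3]
gripper_width: 0.001
grasp_force: 1.0
t 12.4333 gear [-12.   39.4 127.4] F [ 1.5 -0.6  0.3] w 0.0005028945134396704 spin needed -0.007
```

```bash
python3 -m jog '[[-0.1,0,0,0],[-0.2,0,0,0],[-0.2,0,0,0]]'; python3 -m jog '[[-0.1,0,0,0],[-0.2,0,0,0],[-0.2,0,0,0]]'; python3 - <<'E'
from h import *
from station import bot
st()
c=bot.read_camera("scene");cv2.imwrite("pics/s7.png",cv2.resize(c["pixels"][150:240,260:380,::-1],(800,600),interpolation=2))
E
```

```text
t: 12.68
eef_pos: [0.4954, 0.0625, 0.1277]
tool_rot: [-0.0, 0.998, -0.061, 0.001]
contact_force: [5.5, -2.0, -1.8]
gripper_width: -0.001
grasp_force: 2.1
t: 12.93
eef_pos: [0.4945, 0.0628, 0.128]
tool_rot: [-0.0, 0.998, -0.061, 0.002]
contact_force: [8.4, -0.7, -2.1]
gripper_width: -0.001
grasp_force: 3.0
t 12.9333 gear [-14.2  39.6 128. ] F [ 8.4 -0.7 -2.1] w -0.0007596662972220085 spin needed -0.007
```

View pics/s7.png

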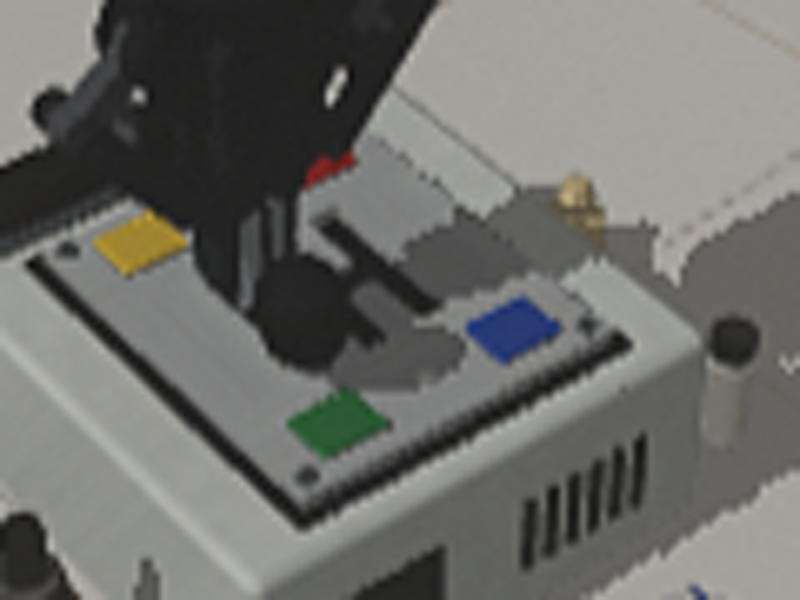

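The force rises at the stop and the knob, at (305,310), leans into the green slot. I withdraw and check from above.

```bash
python3 -m jog '[[1,0,0,0],[2.5,0,0,0],[4,0,-1,0],[4,0,-4,0],[4,0,-7,0],[4,2.5,-9,0],[4,6,-10,0],[4,10,-10,0],[4,14,-10,0],[4,18,-10,0],[4,22,-10,0],[4,22,-10,0],[4,22,-10,0]]'; python3 - <<'E'
from h import *
from station import bot
st()
c=bot.read_camera("top")
for p in [(-38,36,133),(-50,47,150)]: print(proj(c,g2w(*p)))
cv2.imwrite("pics/t8.png",cv2.resize(c["pixels"][110:270,245:415,::-1],(612,576),interpolation=2))
E
```

```text
t: 14.07
eef_pos: [0.504, -0.1629, 0.2267]
tool_rot: [-0.0, 0.998, -0.064, -0.001]
contact_force: [0.5, 0.6, -0.2]
gripper_width: -0.002
grasp_force: 0.0
t 14.0667 gear [  21.2 -183.5  226.7] F [ 0.5  0.6 -0.2] w -0.0017570011901263582 spin needed -0.013
[314.53744406 212.0389263 ]
[307.76032776 216.60551509]
```

View pics/t8.png

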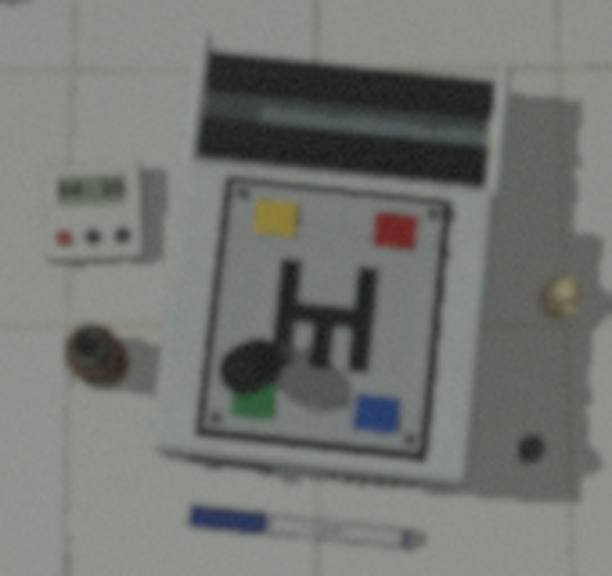

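The knob centre is at crop (252,366), which is pixel (315,211.7). The predicted home position is (314.5,212.0), and the bystanders are unmoved.

```bash
python3 -c "
from station import bot
print(bot.hand_in())"
```

```text
the job is handed in; nothing more can be done
None
```

The lever is fully home in the green slot (near left), the bystanders look unmoved in the last top view, and the job was handed in at about 14 s; the hand-in returned no verdict.

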